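# Turn a rocker shaft boss-up between bench centres and stack its flanged hub and cap

### The arm

A 7-joint arm with a two-finger parallel gripper is mounted at the origin on a cart in front of the work surface, level with it; the furniture and walls round the work are solid. World frame = base frame: x ahead of the robot, y to its left, z up, the work surface at z = 0. Lengths are in m, angles in rad, forces in N, time in s.
With the tool pointing down it reaches from about 0.35 to 0.775 m from the base axis. Payload 3.1 kg.
Tool frame: the origin (TCP) lies midway between the tips of the shut fingers; the grasp point (between the pads) lies 19 mm behind it; z points along the fingers, y is the line along which they close (so a half turn about z gives the same grasp; the last joint's range is limited). The gripper opens to 85 mm and grips with 20 to 120 N. Pads are 22 mm wide; open, the fingers measure 114 mm over their backs; the gripper's body (76 mm by 85 mm) begins 54 mm behind the grasp point. The pads swing forward as they close: fully open they stand 13 mm farther back than shut.
Start: joints at [-1.184, 0.311, 0.014, 1.512, -0.004, 1.319, -0.027], TCP at [0.229, 0.5, 0.231] pointing down, gripper open.
Joint ranges: [-2.7, 2.7], [-0.3, 1.91], [-1.27, 1.3], [0.12, 2.57], [-1.44, 4.58], [0.2, 2.03], [-3.05, 3.05]. Speed limits (rad/s): [2.79, 2.79, 3.14, 3.14, 3.14, 3.14, 3.14].

### API

Orientations are given as [roll, pitch, yaw] about the fixed x, y, z axes, in that order (R = Rz(yaw) Ry(pitch) Rx(roll)).
In Python, from workcell import observe, snapshot, sign_off, look_for, silhouettes, place_of gives the robot as it stands. The module is installed in compiled form; this text tells all that it offers.
- The arm moves only by the tool carry_out, never from a script. Its argument "moves" is a list of rows, each a list of 4 numbers: the shift along the tool's x, y, z in mm, then the turn about the tool's z in degrees. In form: [[tx, ty, tz, yaw], ...]. A call has 1 to 12 rows; each row shifts and turns the commanded pose from where the row before left it, along the tool's axes as they then stand; what a row does not reach is not made up. A row lasts 1/8 s, in which the tool goes at most 62.5 mm and 10.7 degrees, less where a joint would pass 70% of its speed; a pose out of reach is approached as far as the arm can. A call is refused whole if a number of a shift passes 62.5 or a number of a turn 10.7, either way. A call with a gripper value outside its range is refused whole. "grip" is the closure, from 0 (fully open) to 1 (shut), set as the call begins (left out, the last holds). The fingers move at their own pace and stop on an object; "newtons" is the grip in N (left out, the last holds). Time passes only in rows, so rows that do not move let the fingers close. It gives the time, the measured TCP pose, the force, the opening and the grip force at its end, in the units of the state.
- observe(): the state, without advancing time (a new reading comes with each control period).
- snapshot(name): name is "scene" or "top" or "wrist"; returns a dict with "pixels" (480x640x3 uint8, red, green, blue), "intrinsics" (3x3 intrinsics, pixels), "pose" (4x4, takes a point from camera to world coordinates); the wrist camera has in their place "tool_from_camera" (4x4, takes a point from camera to tool coordinates, whose origin is the TCP and whose axes are the flange's). Camera axes: x right, y down, z forward; pixel columns grow to the right and rows downward; lengths in m; the calibration is good to about 2 mm. The wrist camera is an equidistant fisheye: a pixel r from the principal point sees the ray r / f radians off the axis. A picture is of the moment at which its call begins: read the wrist's pose just before it. There is no depth.
- sign_off(): hands the job in; it is judged then, once.
Trained networks look in the newest picture that a camera, given by its name, has taken for a name from the list of things; names that differ only in an ending like _2 or _b are one class to them, and where a whole thing is asked for, a point or a joint stands for the part that bears it (a point fixed in the world has none). Each returns a list of dicts, best first, with "score" (0 to 1); they miss things now and then, are a little off and sometimes report something else, mostly with a low value. They report only what shows in the picture. A call takes as long as a camera call.
- look_for(thing, camera): "location" ([column, row] in pixels, amid what is visible of it).
- silhouettes(thing, camera): "region" (480x640 bool, what is visible of it) and "location" ([column, row] in pixels, amid what is visible of it).
- place_of(thing, camera): "location" ([column, row] in pixels: a listed point, or the origin of a listed thing).
The state is a dict: "time_s": time; "q": joint angles; "qvel": joint speeds; "joint_torque": joint torques, N m; "eef_pos": TCP position; "ee_rot": TCP orientation; "ft_force": force on the tool from outside, world axes, zero at the start; "moment": the same for the moment, N m; "gripper_width": finger opening in m; "gripper_force": force on a finger pad.
Only numpy, scipy, OpenCV 4.12 (cv2) and the standard library are available. Lean on these libraries where they do the work, as an engineer would, in place of code of your own. Each camera call takes 0.05 s, during which the arm holds its last target. There are 200 camera calls.

### The job

The lap's rocker shaft is held between the bench centres for assembly: turn it about its own axis until its one machined cross boss faces straight up with its face level, and let go of it. Then set the flanged hub, flange down, on the boss so that it drops fully home over the boss's spigot, and set the smaller flanged cap, flange down, fully home over the spigot on top of the hub. Leave the jars, the spirit lamp and the tools lying on the bench where they are.

Things in the scene. Friction and masses are not known exactly. Their poses are not given: they have to be found in the camera images.
- bench_centres: Fixed bench centres: grey cast bed 300 mm long (own y), 88 mm wide (own x), 22 mm high over its ways, headstock at the +y end, tailstock at the -y end. Origin under the middle of the bed at bench height, z up. The rocker shaft lies between the centres along own y, its axis 80 mm above the origin. It may stand turned by up to 0.25 rad either way.
- headstock (a point): Top of the headstock, on the shaft's line: block 42 mm wide across the bed, 38 mm along it, top 101 mm above the bench, inner face 105 mm from the bed's middle, on a foot 74 mm wide and 38 mm high.
- tailstock (a point): Top of the tailstock, built like the headstock, mirrored. It has a 52 mm handwheel at its outer end, reaching 180 mm from the bed's middle, and a small ball lever standing out to own -x of the bench centres, 57 mm from the shaft's line, 70 mm high.
- rocker_shaft (a joint): Angle of the shaft about its axis, rad, repeating every 2 pi: 0 = boss straight up; growing, the boss leans from up towards own +x of the bench centres (away from the robot), pi/2 level, pi hanging down. Starts at 0.9 to 5.38. Turns either way (stops at -7 and 7), stiffly (0.3 N m of friction), and stays where it is left.
- shaft_middle (a point): Middle of the steel rocker shaft, on its axis; y along the shaft, z towards the boss. Plain shaft, 32 mm in diameter, is free to grip from 28 to 78 mm either side; then 41 mm collars, one with a witness line on the boss's side. In the middle a 46 mm barrel 52 mm long carries the boss on one side and a small plain stub (18 mm in diameter, to 32 mm from the axis) opposite.
- boss_face (a point): Centre of the boss's flat round face (52 mm in diameter, 30 mm from the shaft's axis), at the root of its spigot; z points out of the face along the spigot, y along the shaft. The spigot is round, 30 mm in diameter, 9 mm high, with a 2 mm chamfer.
- hub_centre (a point): The flanged hub, the larger loose aluminium part, standing flange down; this point is on its axis 26 mm above its underside, z up. Flange 72 mm in diameter, 12 mm thick, four dark bolt holes; plain round hub of 40 mm diameter above it. In the underside a recess 32 mm in diameter, 10.5 mm deep, fits over the boss's spigot. 0.18 to 0.37 kg.
- hub_shoulder (a point): Centre of the flat shoulder at the top of the flanged hub, 44 mm above its underside, where the cap sits. From it rises the hub's own spigot: 24 mm in diameter, 8 mm high, with a 2 mm chamfer.
- cap_centre (a point): The flanged cap, the smaller loose aluminium part, standing flange down; this point is on its axis 22 mm above its underside, z up. Flange 60 mm in diameter, 11 mm thick, four dark bolt holes; plain round hub of 28 mm diameter above it, top 44 mm above the underside. In the underside a recess 26.4 mm in diameter, 9.5 mm deep, fits over the hub's spigot. 0.1 to 0.2 kg.
- jar_white: Bystander: round screw-top jar with a white lid, 54 mm in diameter, 66 mm high, standing close beside the flanged hub; origin under its centre.
- jar_black: Bystander: round screw-top jar with a black lid, 62 mm in diameter, 78 mm high, standing close beside the flanged cap; origin under its centre.
- spirit_lamp: Bystander: glass spirit lamp, 82 mm in diameter, 97 mm high, standing behind the bench centres; origin under its centre.
- dressing_stone: Bystander: square grey dressing stone 18x52x18 mm lying on the bench; origin under its centre.
- calliper: Bystander: steel vernier calliper 170 mm long, 9 mm high, lying on the bench at the left; origin under its centre.
- screwdriver: Bystander: screwdriver with yellow handle 160 mm long, 24 mm high, lying behind the bench centres; origin under its centre.

How it is judged:
On the way, in this order (a step that is already met when the one before it is completed fails the run):
1. The shaft is turned so that the boss faces straight up (within 0.07 rad), and let go of (angle between boss_face's own z axis and vertical below 0.07 rad and height (world z) of boss_face above 0.105 m and contact force between the fingers and bench_centres below 0.2 N), for 0.2 s.
2. The flanged hub sits fully home over the spigot of the upturned boss (angle between boss_face's own z axis and vertical below 0.07 rad and height (world z) of boss_face above 0.105 m and z of hub_centre in the frame of boss_face between 0.0235 and 0.0285 m and x of hub_centre in the frame of boss_face between -0.004 and 0.004 m and y of hub_centre in the frame of boss_face between -0.004 and 0.004 m and angle between the z axis of hub_centre and the z axis of boss_face, either way round below 0.08 rad and angle between hub_centre's own z axis and vertical below 0.16 rad), for 0.2 s.
3. The flanged cap sits fully home over the spigot on the hub (all of step 2 and z of cap_centre in the frame of hub_centre between 0.0375 and 0.0425 m and x of cap_centre in the frame of hub_centre between -0.004 and 0.004 m and y of cap_centre in the frame of hub_centre between -0.004 and 0.004 m and angle between the z axis of cap_centre and the z axis of hub_centre, either way round below 0.08 rad and angle between cap_centre's own z axis and vertical below 0.16 rad), for 0.2 s.
At the end, for the whole second after the job is handed in: The boss faces straight up within 0.07 rad (4 degrees); the flanged hub sits flat on the boss's face over its spigot and the flanged cap flat on the hub's shoulder over the hub's spigot (each within 2.5 mm of fully home, 4 mm of centred and 0.08 rad of parallel); nothing is held (all of step 3); the robot touches nothing.
It fails at once if The screw-top jar with a white lid is pushed more than 30 mm or tipped over (distance of jar_white from where it was at the start of the episode above 0.03 m or angle between jar_white's own z axis and vertical above 0.35 rad).
It fails at once if The screw-top jar with a black lid is pushed more than 30 mm or tipped over (distance of jar_black from where it was at the start of the episode above 0.03 m or angle between jar_black's own z axis and vertical above 0.35 rad).
It fails at once if The glass spirit lamp is pushed more than 30 mm or tipped over (distance of spirit_lamp from where it was at the start of the episode above 0.03 m or angle between spirit_lamp's own z axis and vertical above 0.35 rad).
It fails at once if The dressing stone, the calliper or the screwdriver is pushed more than 40 mm (distance of any of dressing_stone, calliper, screwdriver from where it was at the start of the episode above 0.04 m).
It also fails if it takes over 72 s, if anything falls off the work surface, if the arm or the gripper's body presses on something with over 40 N, if the wrist force passes 120 N, or if a joint passes its speed limit or range.

## Working session

There is one attempt and no reset: what is moved stays moved. The work goes in short steps, Python scripts to look and compute and a tool call to move; the robot and the scene stay as the last step left them, time stands still between calls to the robot, and variables do not carry over. Pictures are saved under pics/ and viewed, at most 10 in all, crops included, and the job is handed in when it is done.

Besides the shell and the picture viewer there is one more tool, called after "Emit:" in YAML: its name, and indented under it one key for each argument. carry_out: Moves the arm, as the interface text tells. Its arguments: {"type":"object","properties":{"moves":{"type":"array"},"grip":{"type":"number"},"newtons":{"type":"number"}},"required":["moves"]}

```bash
mkdir -p pics; cat > h.py <<'E'
import numpy as np, cv2
from workcell import *
from scipy.spatial.transform import Rotation as R
def save(s,n): cv2.imwrite('pics/'+n,s['pixels'][:,:,::-1])
def ray(s,px):
    K=s['intrinsics'];P=s['pose'];d=np.linalg.inv(K)@[px[0],px[1],1];return P[:3,3],P[:3,:3]@d
def hitz(s,px,z):
    o,d=ray(s,px);return o+d*(z-o[2])/d[2]
def tri(rays):
    A=np.zeros((3,3));b=np.zeros(3)
    for o,d in rays:
        d=d/np.linalg.norm(d);M=np.eye(3)-np.outer(d,d);A+=M;b+=M@o
    p=np.linalg.solve(A,b);return p,[np.linalg.norm((np.eye(3)-np.outer(d,d)/(d@d))@(p-o)) for o,d in rays]
def proj(s,p):
    P=s['pose'];c=P[:3,:3].T@(np.array(p)-P[:3,3]);u=s['intrinsics']@c;return u[:2]/u[2]
E
python3 - <<'E'
from h import *
S={c:snapshot(c) for c in('scene','top')}
for c in S: save(S[c],c+'0.png')
print({c:S[c]['pose'][:3,3].round(3) for c in S})
o=observe();print(o['eef_pos'],o['ee_rot'],o['q'])
for t in 'bench_centres headstock tailstock shaft_middle boss_face hub_centre hub_shoulder cap_centre jar_white jar_black spirit_lamp dressing_stone calliper screwdriver'.split():
    r={}
    for c in S:
        l=place_of(t,c)
        if l:r[c]=l[0]
    out=[t]+[(c,np.round(r[c]['location'],1).tolist(),round(r[c]['score'],2)) for c in r]
    if len(r)==2:
        p,e=tri([ray(S[c],r[c]['location']) for c in r]);out+=[p.round(4).tolist(),np.round(e,4).tolist()]
    print(*out)
E
```

```text
{'scene': array([-0.062, -0.385,  0.634]), 'top': array([0.405, 0.104, 1.145])}
[0.2283951  0.49961486 0.23031406] [-3.13945055e+00  8.43015885e-05  2.71282059e+00] [-1.18367755  0.31166834  0.01397642  1.51290453 -0.0044007   1.31919427
 -0.02724547]
bench_centres ('scene', [401.9, 317.8], 0.9) ('top', [396.7, 246.2], 0.82) [0.5828, -0.0918, -0.0056] [0.0001, 0.0001]
headstock ('scene', [356.2, 249.6], 0.81) ('top', [351.5, 234.1], 0.93) [0.5964, 0.0267, 0.0962] [0.0028, 0.0028]
tailstock ('scene', [473.6, 303.9], 0.71) ('top', [400.2, 307.4], 0.69) [0.4617, -0.1563, 0.1501] [0.0916, 0.0916]
shaft_middle ('scene', [408.8, 284.1], 0.55) ('top', [403.3, 242.3], 0.67) [0.581, -0.0957, 0.0785] [0.0033, 0.0033]
boss_face ('scene', [405.3, 298.3], 0.88) ('top', [400.8, 246.1], 0.57) [0.5764, -0.0947, 0.048] [0.0027, 0.0027]
hub_centre ('scene', [408.1, 380.1], 0.69) ('top', [439.0, 306.7], 0.87) [0.4309, -0.1837, 0.0272] [0.0011, 0.0011]
hub_shoulder ('scene', [412.4, 371.0], 0.66) ('top', [442.6, 304.2], 0.69) [0.4361, -0.1872, 0.0456] [0.0017, 0.0017]
cap_centre ('scene', [242.5, 305.7], 0.55) ('top', [299.2, 313.1], 0.96) [0.4121, 0.1526, 0.0218] [0.0036, 0.0036]
jar_white ('scene', [358.8, 370.9], 0.72) ('top', [346.7, 182.8], 0.37) [0.8138, 0.0558, -0.428] [0.0731, 0.0731]
jar_black ('scene', [214.2, 299.1], 0.78) ('top', [262.1, 312.1], 0.91) [0.4163, 0.2439, -0.0108] [0.001, 0.001]
spirit_lamp ('scene', [385.6, 247.9], 0.89) ('top', [265.1, 314.6], 0.52) [0.4719, 0.0695, 0.1909] [0.1553, 0.1553]
dressing_stone ('scene', [286.2, 333.4], 0.63) ('top', [347.7, 180.2], 0.57) [0.6572, 0.0966, -0.1197] [0.1437, 0.1437]
calliper ('scene', [385.8, 256.5], 0.43) ('top', [190.6, 307.8], 0.78) [0.4854, 0.1408, 0.2016] [0.2231, 0.2231]
screwdriver ('scene', [454.2, 286.2], 0.65) ('top', [414.0, 190.4], 0.76) [0.7249, -0.1363, -0.0008] [0.0015, 0.0015]
```

View pics/scene0.png

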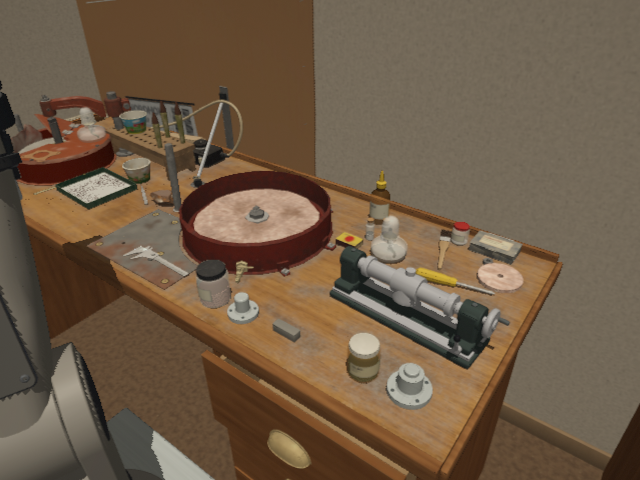

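View pics/top0.png

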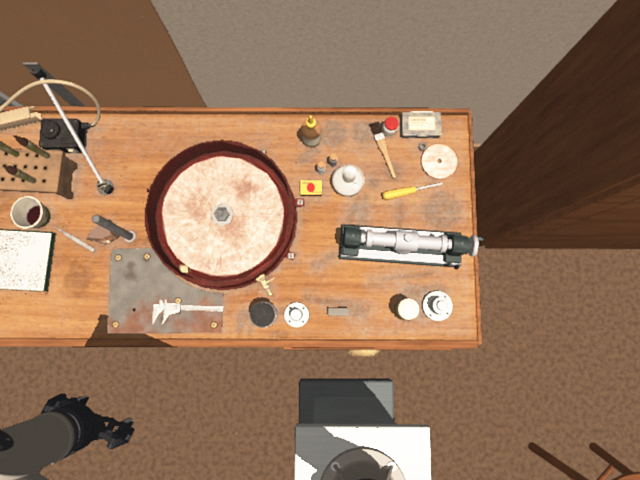

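```bash
python3 - <<'E'
import cv2,numpy as np
a=cv2.imread('pics/scene0.png')[230:370,320:520];b=cv2.imread('pics/top0.png')[200:330,290:490]
a=cv2.resize(a,(800,560)[:2],interpolation=3)[:, :];b=cv2.resize(b,(800,520),interpolation=3)
cv2.imwrite('pics/c1.png',np.vstack([cv2.resize(a,(430,300)),cv2.resize(b,(430,280))]) if 0 else np.hstack([a[:520,100:500],b[:,200:600]]))
E
```

```text
(no output)
```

View pics/c1.png

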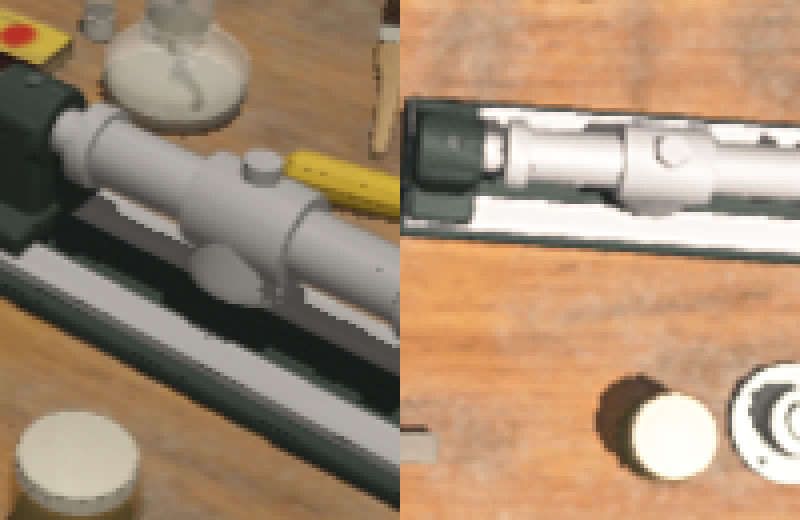

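```bash
cat >> h.py <<'E'
def plan(*wps):
    """wps: (x,y,z[m],tool-y heading deg or None, maxstep mm)"""
    o=observe();p=np.array(o['eef_pos']);yaw=R.from_euler('xyz',o['ee_rot']).as_matrix()
    h=np.degrees(np.arctan2(yaw[1,1],yaw[0,1]));print('at',p.round(4),'h',h.round(2),'t',round(o['time_s'],1),'F',np.round(o['ft_force'],1),'w',round(o['gripper_width'],4))
    rows=[]
    for x,y,z,hh,st in wps:
        t=np.array([x,y,z]);dh=0 if hh is None else (hh-h+180)%360-180
        n=int(max(np.ceil(np.linalg.norm(t-p)*1e3/st),np.ceil(abs(dh)/10.5),1))
        for i in range(n):
            a=np.radians(h);d=(t-p)/(n-i)*1e3;r=(dh/n)
            ty=np.array([np.cos(a),np.sin(a)]);tx=np.array([-ty[1],ty[0]])*-1
            # tool down: x cross y = z(-1) -> x = y rotated +90 about world z
            tx=np.array([-ty[1],ty[0]])
            s=np.array([tx@d[:2],ty@d[:2],-d[2]]).round(1);rr=round(-r,1)
            rows.append([*map(float,s),float(rr)])
            p=p+np.array([*(tx*s[0]+ty*s[1]),-s[2]])/1e3;h-=rr
    print(len(rows),rows)
E
python3 - <<'E'
from h import *
o=observe();print(R.from_euler('xyz',o['ee_rot']).as_matrix().round(3))
s=snapshot('top');print(hitz(s,(408,237.5),.108),hitz(s,(404,309),.066),hitz(s,(460,245),.1),hitz(s,(478,246),.08),hitz(s,(351,235),.1))
plan((0.53,-0.10,0.27,-6,50))
E
```

```text
[[-0.91   0.416  0.   ]
 [ 0.416  0.91  -0.   ]
 [-0.     0.    -1.   ]]
[ 0.58530078 -0.09839905  0.108     ] [ 0.42498981 -0.09365972  0.066     ] [ 0.56992162 -0.21817791  0.1       ] [ 0.57093397 -0.26608081  0.08      ] [0.59185312 0.03032524 0.1       ]
at [0.2287 0.5002 0.2313] h 65.43 t 1.6 F [-0.1  0.1 -0.5] w 0.0853
14 [[-37.4, -30.0, -2.8, 5.1], [-39.9, -26.6, -2.8, 5.1], [-42.1, -22.9, -2.8, 5.1], [-44.0, -19.1, -2.8, 5.1], [-45.5, -15.1, -2.8, 5.1], [-46.7, -11.0, -2.7, 5.1], [-47.5, -6.8, -2.8, 5.1], [-47.9, -2.6, -2.7, 5.1], [-48.0, 1.7, -2.8, 5.1], [-47.6, 5.9, -2.7, 5.1], [-46.9, 10.2, -2.8, 5.1], [-45.8, 14.3, -2.7, 5.1], [-44.4, 18.3, -2.8, 5.1], [-42.6, 22.1, -2.7, 5.1]]
```

Emit:
carry_out:
  moves:
    - [-37.4, -30, -2.8, 5.1]
    - [-39.9, -26.6, -2.8, 5.1]
    - [-42.1, -22.9, -2.8, 5.1]
    - [-44, -19.1, -2.8, 5.1]
    - [-45.5, -15.1, -2.8, 5.1]
    - [-46.7, -11, -2.7, 5.1]
    - [-47.5, -6.8, -2.8, 5.1]
    - [-47.9, -2.6, -2.7, 5.1]
    - [-48, 1.7, -2.8, 5.1]
    - [-47.6, 5.9, -2.7, 5.1]
    - [-46.9, 10.2, -2.8, 5.1]
    - [-45.8, 14.3, -2.7, 5.1]
  grip: 1

```text
time_s: 3.05
eef_pos: [0.4876, -0.0154, 0.2649]
ee_rot: [3.141, -0.0, 1.642]
ft_force: [0.1, -0.0, 0.0]
gripper_width: -0.0003
gripper_force: 0.0
```

Emit:
carry_out:
  moves:
    - [-44.4, 18.3, -2.8, 5.1]
    - [-42.6, 22.1, -2.7, 5.1]
    - [0, 0, 0, 0]
    - [0, 0, 0, 0]

```text
time_s: 3.55
eef_pos: [0.5299, -0.0993, 0.2697]
ee_rot: [-3.141, -0.001, 1.467]
ft_force: [-0.2, -0.6, -0.1]
gripper_width: 0.0002
gripper_force: 0.0
```

```bash
cat >> h.py <<'E'
def wray(s,o,px):
    K=s['intrinsics'];v=np.array([px[0]-K[0,2],px[1]-K[1,2]]);r=np.linalg.norm(v);th=r/K[0,0]
    d=np.array([*(v/max(r,1e-9)*np.sin(th)),np.cos(th)]);T=s['tool_from_camera'];W=R.from_euler('xyz',o['ee_rot']).as_matrix()
    return W@T[:3,3]+np.array(o['eef_pos']),W@T[:3,:3]@d
def at(r,z): return r[0]+r[1]*(z-r[0][2])/r[1][2]
def wlook(*things):
    o=observe();s=snapshot('wrist');D={}
    for t,z in things:
        l=place_of(t,'wrist')
        if l: print(t,round(l[0]['score'],2),np.round(l[0]['location'],1),at(wray(s,o,l[0]['location']),z).round(4))
    return o,s
E
python3 - <<'E'
from h import *
o,s=wlook(('headstock',.101),('tailstock',.101),('shaft_middle',.08),('boss_face',.05),('hub_shoulder',.044),('jar_white',0))
print(o['eef_pos'],o['ee_rot'],o['gripper_width'],o['q']);save(s,'w1.png')
E
```

```text
headstock 0.83 [379.3  64. ] [0.5854 0.028  0.101 ]
tailstock 0.62 [384.9 332.1] [ 0.5734 -0.2177  0.101 ]
shaft_middle 0.72 [382.8 207.4] [ 0.5804 -0.0989  0.08  ]
hub_shoulder 0.81 [246.9 292.4] [ 0.4305 -0.1867  0.044 ]
jar_white 0.91 [238.4 207.2] [ 0.4261 -0.099   0.    ]
[ 0.52989883 -0.09933188  0.26972262] [-3.14087276e+00 -8.66759080e-04  1.46733924e+00] 0.00021517106180094203 [-0.34752098  0.30780622  0.66706203  1.48841817 -0.19170357  1.41221506
  0.22363229]
```

View pics/w1.png

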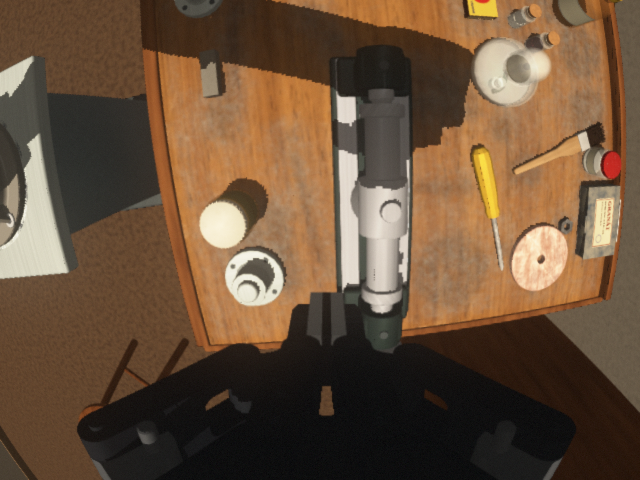

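```bash
python3 - <<'E'
from h import *
s=snapshot('top')
m=silhouettes('bench_centres','top')[0]['region'];ys,xs=np.where(m);print(xs.min(),xs.max(),ys.min(),ys.max())
c=np.arange(345,452);lo=np.array([ys[xs==k].max() if (xs==k).any() else np.nan for k in c]);ok=np.isfinite(lo)
f=np.polyfit(c[ok],lo[ok],1);r=lo-np.polyval(f,c);ok&=abs(r)<2;f=np.polyfit(c[ok],lo[ok],1)
a,b=[hitz(s,(k,np.polyval(f,k)),.011) for k in(345,450)];d=a-b;print('edge',a,b,'gamma',np.arctan2(-d[0],d[1]))
o=observe();w=snapshot('wrist')
for px in((391,211),): print('stub',at(wray(w,o,px),.108))
for px in((360,205),(405,212)):print('barrel edge',at(wray(w,o,px),.08))
for px in((332,60),(338,290),(410,290)): print('bed',at(wray(w,o,px),.02))
print('stub top',hitz(s,(408,237.5),.108))
E
```

```text
339 423 224 264
edge [0.549296   0.03911166 0.011     ] [ 0.5323677  -0.21908843  0.011     ] gamma -0.06546902278393386
stub [ 0.5837793  -0.09679333  0.108     ]
barrel edge [ 0.5598461  -0.09505057  0.08      ]
barrel edge [ 0.60130929 -0.10560672  0.08      ]
bed [0.54980629 0.04959616 0.02      ]
bed [ 0.53103245 -0.20488461  0.02      ]
bed [ 0.61561597 -0.21469147  0.02      ]
stub top [ 0.58530078 -0.09839905  0.108     ]
```

```bash
cat >> h.py <<'E'
G=np.radians(-4.);A=np.array([.580,-.097]) # shaft middle
def sh(u,v,z): # own x mm, own y mm, z rel axis mm
    e=np.array([np.cos(G),np.sin(G)]);n=np.array([-e[1],e[0]]);p=A+(e*u+n*v)/1e3;return p[0],p[1],.08+z/1e3
E
python3 - <<'E'
from h import *
plan((*sh(-38,0,60),-4,50),(*sh(-38,0,26.5),-4,40),(*sh(4,0,26.5),-4,8))
E
```

```text
at [ 0.53   -0.0997  0.2701] h -5.93 t 4.0 F [ 0.1 -0.3 -0.6] w -0.0002
10 [[2.2, 3.8, 43.4, -0.6], [2.2, 3.9, 43.4, -0.6], [2.1, 3.9, 43.3, -0.6], [-0.0, -0.0, 33.5, -0.1], [0.0, 7.0, 0.0, -0.0], [0.0, 7.0, 0.0, -0.0], [0.0, 7.0, 0.0, -0.0], [0.0, 7.0, 0.0, -0.0], [0.0, 7.0, 0.0, -0.0], [0.0, 7.0, 0.0, -0.0]]
```

Emit:
carry_out:
  moves:
    - [2.2, 3.8, 43.4, -0.6]
    - [2.2, 3.9, 43.4, -0.6]
    - [2.1, 3.9, 43.3, -0.6]
    - [0, 0, 33.5, -0.1]
    - [0, 0, 0, 0]
    - [0, 7, 0, 0]
    - [0, 7, 0, 0]
    - [0, 4, 0, 0]

```text
time_s: 5.05
eef_pos: [0.5619, -0.0961, 0.1079]
ee_rot: [3.138, 0.0, 1.5]
ft_force: [-0.5, -0.2, -0.8]
gripper_width: 0.0
gripper_force: 0.0
```

Emit:
carry_out:
  moves:
    - [0, 6, 0, 0]
    - [0, 6, 0, 0]
    - [0, 6, 0, 0]

```text
time_s: 5.42
eef_pos: [0.5722, -0.0968, 0.1065]
ee_rot: [-3.128, -0.002, 1.499]
ft_force: [-14.8, 2.5, 16.1]
gripper_width: -0.0001
gripper_force: 10.1
```

Emit:
carry_out:
  moves:
    - [0, 6, 0, 0]
    - [0, 4, 0, 0]

```text
time_s: 5.68
eef_pos: [0.5832, -0.0977, 0.1064]
ee_rot: [-3.13, -0.002, 1.499]
ft_force: [-10.3, 2.0, 7.0]
gripper_width: 0.0002
gripper_force: 6.5
```

```bash
python3 - <<'E'
from h import *
plan((*sh(4,0,70),None,50),(*sh(0,-0,110),86,50))
E
```

```text
at [ 0.5832 -0.0977  0.1064] h -4.11 t 5.7 F [-10.3   2.    7. ] w 0.0002
10 [[0.4, 0.8, -43.6, -0.0], [0.0, -0.4, -4.4, -10.0], [0.1, -0.4, -4.5, -10.0], [0.2, -0.4, -4.4, -10.0], [0.2, -0.4, -4.5, -10.0], [0.3, -0.4, -4.4, -10.0], [0.4, -0.3, -4.5, -10.0], [0.4, -0.2, -4.4, -10.0], [0.4, -0.2, -4.5, -10.0], [0.4, -0.1, -4.4, -10.0]]
```

Emit:
carry_out:
  moves:
    - [0, 0, -43.6, 0]
    - [0, -0.4, -4.4, -10]
    - [0, -0.4, -4.4, -10]
    - [0, -0.4, -4.4, -10]
    - [0, -0.4, -4.4, -10]
    - [0, -0.4, -4.4, -10]
    - [0, -0.4, -4.4, -10]
    - [0, -0.2, -4.4, -10]
    - [0.4, -0.2, -4.4, -10]
    - [0.4, 0, -4.4, -10]
    - [0, 0, 0, 0]
  grip: 0.5

```text
time_s: 7.05
eef_pos: [0.5854, -0.0991, 0.19]
ee_rot: [3.141, 0.001, 3.068]
ft_force: [-0.8, -0.2, -0.1]
gripper_width: 0.0431
gripper_force: 0.0
```

```bash
python3 - <<'E'
from h import *
S={c:snapshot(c) for c in('scene','top')}
r=[]
for c in S:
    l=place_of('boss_face',c);print(c,[(np.round(k['location'],1),round(k['score'],2)) for k in l[:2]])
    if l:r.append(ray(S[c],l[0]['location']))
if len(r)==2:print(tri(r))
o,s=wlook(('shaft_middle',.08),('boss_face',.06));print(o['eef_pos'],o['ee_rot'],o['gripper_width'])
a=S['scene']['pixels'][230:350,320:480,::-1];b=s['pixels'][:,:,::-1]
cv2.imwrite('pics/c2.png',np.hstack([cv2.resize(a,(400,300),interpolation=3),cv2.resize(b,(400,300))]))
E
```

```text
scene [(array([402.9, 299.9]), 0.9), (array([474.5, 303.7]), 0.26)]
top [(array([403.3, 252.4]), 0.56)]
(array([ 0.55962747, -0.09827607,  0.05772167]), [np.float64(0.00237590624949706), np.float64(0.002375906249497087)])
shaft_middle 0.9 [330.  235.2] [ 0.5809 -0.096   0.08  ]
boss_face 0.75 [326.3 204.5] [ 0.5627 -0.0973  0.06  ]
[ 0.58483512 -0.0988213   0.18927325] [-3.14155488e+00 -5.61276101e-04  3.06877981e+00] 0.04258057178143481
```

View pics/c2.png

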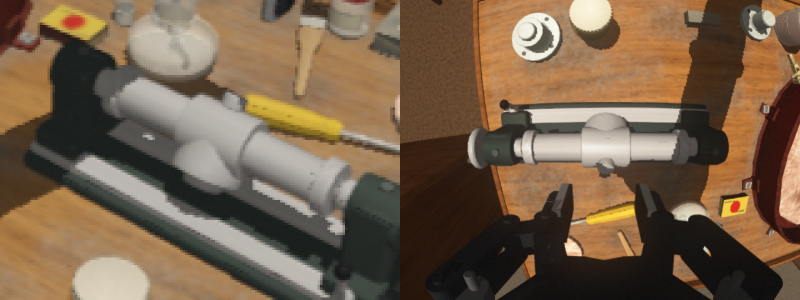

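```bash
python3 - <<'E'
from h import *
plan((*sh(28,0,50),86,40),(*sh(28,0,17),86,40))
E
```

```text
at [ 0.5849 -0.0987  0.1894] h 85.9 t 7.4 F [ 0.4  0.7 -0.5] w 0.0426
3 [[-11.5, 0.7, 29.7, -0.1], [-11.5, 0.7, 29.7, -0.1], [-0.0, -0.0, 33.0, 0.1]]
```

Emit:
carry_out:
  moves:
    - [-11.5, 0.7, 29.7, 0]
    - [-11.5, 0.7, 29.7, 0]
    - [0, 0, 33, 0]
    - [0, 0, 0, 0]

```text
time_s: 7.9
eef_pos: [0.6074, -0.0987, 0.0955]
ee_rot: [3.142, -0.003, 3.07]
ft_force: [-1.4, -0.3, -0.2]
gripper_width: 0.0427
gripper_force: 0.0
```

Emit:
carry_out:
  moves:
    - [0, 0, 0, 0]
    - [0, 0, 0, 0]
    - [0, 0, 0, 0]
    - [0, 0, 0, 0]
  grip: 1
  newtons: 80

```text
time_s: 8.4
eef_pos: [0.6085, -0.0986, 0.0983]
ee_rot: [3.141, 0.002, 3.071]
ft_force: [-1.3, 1.8, 4.1]
gripper_width: 0.0119
gripper_force: 78.4
```

Emit:
carry_out:
  moves:
    - [0, 0, 0, 0]
    - [0, 0, 0, 0]
    - [0, 0, 2, 0]
    - [0, 0, 2, 0]
  grip: 0.6

```text
time_s: 8.9
eef_pos: [0.6085, -0.0995, 0.0935]
ee_rot: [-3.141, 0.001, 3.071]
ft_force: [1.4, -1.1, 3.8]
gripper_width: 0.0341
gripper_force: 1.6
```

Emit:
carry_out:
  moves:
    - [0, 0, 2, 0]
    - [0, 0, 2, 0]
    - [0, 0, 0, 0]

```text
time_s: 9.28
eef_pos: [0.6106, -0.0996, 0.0911]
ee_rot: [-3.141, 0.006, 3.071]
ft_force: [2.0, -0.7, 5.1]
gripper_width: 0.0344
gripper_force: 2.5
```

Emit:
carry_out:
  moves:
    - [0, 0, 0, 0]
    - [0, 0, 0, 0]
    - [0, 0, 0, 0]
  grip: 1

```text
time_s: 9.65
eef_pos: [0.6117, -0.0987, 0.0912]
ee_rot: [3.141, 0.008, 3.071]
ft_force: [5.0, 0.2, 5.1]
gripper_width: 0.0092
gripper_force: 75.2
```

Emit:
carry_out:
  moves:
    - [0, 0, 0, 0]
    - [0, 0, -40, 0]
    - [0, 0, -40, 0]
    - [0, 0, 0, 0]
  grip: 0.5

```text
time_s: 10.15
eef_pos: [0.6091, -0.0994, 0.172]
ee_rot: [-3.141, 0.004, 3.071]
ft_force: [0.7, -0.8, -0.0]
gripper_width: 0.0428
gripper_force: 0.0
```

```bash
cat >> h.py <<'E'
def boss():
    S={c:snapshot(c) for c in('scene','top')};o=observe();w=snapshot('wrist');r=[]
    for c in('scene','top','wrist'):
        l=place_of('boss_face',c)
        if l and l[0]['score']>.4:
            k=l[0]['location'];r.append(wray(w,o,k) if c=='wrist' else ray(S[c],k));print(c,np.round(k,1),round(l[0]['score'],2))
    if len(r)>1:
        p,e=tri(r);d=p-[*A,.08];u=d[0]*np.cos(G)+d[1]*np.sin(G);print(p.round(4),np.round(e,4),'u,z',round(u,4),round(d[2],4),'lean deg (+x +)',np.degrees(np.arctan2(u,d[2])).round(1))
    return o,S,w
E
python3 - <<'E'
from h import *
o,S,s=boss()
a=S['scene']['pixels'][240:345,340:480,::-1];b=s['pixels'][130:370,200:520,::-1]
cv2.imwrite('pics/c3.png',np.hstack([cv2.resize(a,(400,300),interpolation=3),cv2.resize(b,(400,300))]))
E
```

```text
scene [404.6 297.9] 0.55
top [401.6 251.1] 0.56
wrist [326.7 181.9] 0.58
[ 0.5645 -0.0961  0.0575] [0.005  0.0048 0.0006] u,z -0.0155 -0.0225 lean deg (+x +) -145.5
```

View pics/c3.png

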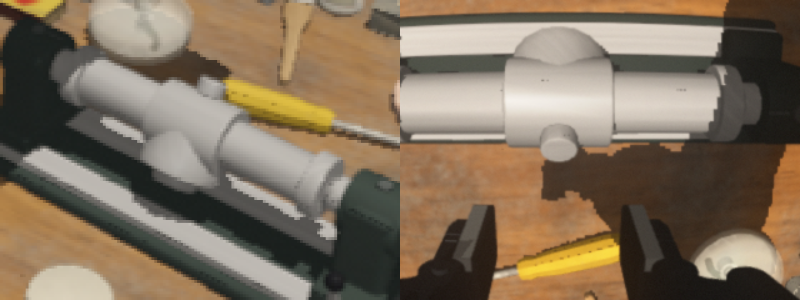

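```bash
python3 - <<'E'
from h import *
o=observe();w=snapshot('wrist')
r=wray(w,o,(326.4,248.4))
for z in(22,25,28): 
    p=at(r,.08+z/1e3);d=p[:2]-A;print(z,p.round(4),round(1e3*(d[0]*np.cos(G)+d[1]*np.sin(G)),1))
for px in((326,178),(326,246)): print(at(wray(w,o,px),.08))
E
```

```text
22 [ 0.5976 -0.0981  0.102 ] 17.7
25 [ 0.5966 -0.098   0.105 ] 16.7
28 [ 0.5957 -0.098   0.108 ] 15.7
[ 0.55896621 -0.09556053  0.08      ]
[ 0.60305901 -0.09872404  0.08      ]
```

```bash
python3 - <<'E'
from h import *
plan((*sh(22.5,0,52),86,40),(*sh(22.5,0,20.5),86,40))
E
```

```text
at [ 0.6069 -0.0988  0.1675] h 85.93 t 10.5 F [ 0.5 -0.1 -0.1] w 0.0425
2 [[4.4, -0.1, 35.5, -0.1], [0.0, -0.0, 31.5, 0.0]]
```

Emit:
carry_out:
  moves:
    - [4.4, -0.1, 35.5, 0]
    - [0, 0, 28, 0]
    - [0, 0, 3.5, 0]
    - [0, 0, 0, 0]

```text
time_s: 11.0
eef_pos: [0.6038, -0.0989, 0.1025]
ee_rot: [-3.141, 0.0, 3.071]
ft_force: [0.2, -0.1, 1.3]
gripper_width: 0.0429
gripper_force: 0.0
```

Emit:
carry_out:
  moves:
    - [0, 0, 0, 0]
    - [0, 0, 0, 0]
    - [0, 0, 0, 0]
    - [0, 0, 0, 0]
  grip: 1
  newtons: 60

```text
time_s: 11.5
eef_pos: [0.6046, -0.0983, 0.1039]
ee_rot: [3.141, 0.003, 3.071]
ft_force: [-1.5, 1.9, 5.9]
gripper_width: 0.0125
gripper_force: 58.6
```

Emit:
carry_out:
  moves:
    - [-2.8, 0, 1.9, 0]
    - [-2.6, 0, 2.3, 0]
    - [0, 0, 0, 0]
  newtons: 80

```text
time_s: 11.88
eef_pos: [0.6089, -0.0986, 0.101]
ee_rot: [3.14, 0.0, 3.071]
ft_force: [-4.2, 1.1, 12.8]
gripper_width: 0.0113
gripper_force: 78.4
```

Emit:
carry_out:
  moves:
    - [-2.3, 0, 2.7, 0]
    - [-2.1, 0, 3.1, 0]
    - [-1.6, 0, 3.3, 0]
    - [0, 0, 0, 0]

```text
time_s: 12.38
eef_pos: [0.6161, -0.0991, 0.0931]
ee_rot: [3.14, 0.003, 3.071]
ft_force: [-3.7, 2.4, 16.0]
gripper_width: 0.0107
gripper_force: 78.5
```

Emit:
carry_out:
  moves:
    - [-1.2, 0, 3.5, 0]
    - [-0.6, 0, 3.5, 0]
    - [-0.4, 0, 3.6, 0]
    - [0, 0, 3.6, 0]
    - [0, 0, 3.5, 0]
    - [0, 0, 0, 0]

```text
time_s: 13.12
eef_pos: [0.625, -0.1019, 0.0755]
ee_rot: [-3.139, 0.018, 3.071]
ft_force: [8.6, -2.1, 4.6]
gripper_width: -0.0001
gripper_force: 4.4
```

```bash
python3 - <<'E'
from h import *
boss()
E
```

```text
scene [397.9 293.9] 0.81
top [406.3 255.8] 0.75
wrist [329.3 133.6] 0.58
[ 0.5479 -0.0968  0.0798] [0.0013 0.0023 0.0019] u,z -0.032 -0.0002 lean deg (+x +) -90.3
```

```bash
python3 - <<'E'
from h import *
plan((*sh(46,0,30),86,40),(*sh(36,0,30),86,40),(*sh(36,0,14),86,40))
E
```

```text
at [ 0.625  -0.1019  0.0755] h 85.94 t 13.4 F [ 7.9 -2.8  3.9] w -0.0001
3 [[-0.7, 1.8, -34.5, -0.1], [10.0, -0.0, 0.0, 0.0], [-0.0, -0.0, 16.0, 0.0]]
```

Emit:
carry_out:
  moves:
    - [-0.7, 1.8, -34.5, 0]
    - [10, 0, 0, 0]
    - [0, 0, 0, 0]
    - [0, 0, 16, 0]
    - [0, 0, 6, 0]
    - [0, 0, 6, 0]
    - [0, 0, 0, 0]

```text
time_s: 14.3
eef_pos: [0.6154, -0.0982, 0.0817]
ee_rot: [-3.14, 0.017, 3.071]
ft_force: [6.4, -0.1, 12.1]
gripper_width: -0.0001
gripper_force: 7.0
```

Emit:
carry_out:
  moves:
    - [0, 0, 4, 0]
    - [0, 0, 4, 0]
    - [0, 0, 4, 0]
    - [0, 0, 4, 0]
    - [0, 0, 0, 0]

```text
time_s: 14.92
eef_pos: [0.6163, -0.0985, 0.0655]
ee_rot: [-3.14, 0.019, 3.071]
ft_force: [8.1, -1.4, 11.1]
gripper_width: -0.0002
gripper_force: 6.3
```

```bash
python3 - <<'E'
from h import *
boss()
E
```

```text
scene [401.6 281.5] 0.84
top [407.5 249.8] 0.64
wrist [321.1 203. ] 0.98
[ 0.5585 -0.0966  0.1007] [0.0014 0.0015 0.0014] u,z -0.0215 0.0207 lean deg (+x +) -46.0
```

```bash
python3 - <<'E'
from h import *
plan((*sh(36,0,60),None,45),(*sh(-58,0,60),86,50),(*sh(-58,0,20),86,40),(*sh(-47,0,20),86,6),(*sh(-43.5,0,23),86,6),(*sh(-35.6,0,29),86,5),(*sh(-29.5,0,33),86,5),(*sh(-28,0,34),86,5))
E
```

```text
at [ 0.6163 -0.0985  0.0655] h 85.96 t 15.2 F [ 8.8 -0.7 10.9] w 0.0001
14 [[0.2, -0.5, -37.2, -0.0], [0.2, -0.6, -37.3, -0.0], [47.0, -0.0, 0.0, -0.0], [47.0, -0.0, 0.0, -0.0], [-0.0, -0.0, 20.0, -0.0], [-0.0, -0.0, 20.0, -0.0], [-5.5, -0.0, 0.0, -0.0], [-5.5, -0.0, 0.0, -0.0], [-3.5, -0.0, -3.0, -0.0], [-4.0, -0.0, -3.0, -0.0], [-3.9, -0.0, -3.0, -0.0], [-3.1, -0.0, -2.0, -0.0], [-3.0, -0.0, -2.0, -0.0], [-1.5, -0.0, -1.0, -0.0]]
```

Emit:
carry_out:
  moves:
    - [0, -0.5, -37.2, 0]
    - [0, -0.6, -37.3, 0]
    - [47, 0, 0, 0]
    - [47, 0, 0, 0]
    - [0, 0, 20, 0]
    - [0, 0, 20, 0]
    - [-5.5, 0, 0, 0]
    - [-5.5, 0, 0, 0]
    - [-3.5, 0, -3, 0]
    - [0, 0, 0, 0]

```text
time_s: 16.48
eef_pos: [0.5299, -0.093, 0.1001]
ee_rot: [-3.141, 0.002, 3.071]
ft_force: [0.2, -0.4, 0.2]
gripper_width: 0.0001
gripper_force: 0.0
```

Emit:
carry_out:
  moves:
    - [-4, 0, -3, 0]
    - [-3.9, 0, -3, 0]
    - [-3.1, 0, -2, 0]
    - [-3, 0, -2, 0]
    - [0, 0, 0, 0]

```text
time_s: 17.1
eef_pos: [0.543, -0.0938, 0.1094]
ee_rot: [-3.142, 0.001, 3.071]
ft_force: [-0.0, 0.0, -0.0]
gripper_width: -0.0003
gripper_force: 0.0
```

```bash
python3 - <<'E'
from h import *
boss()
E
```

```text
scene [401.1 283.5] 0.56
top [407. 251.] 0.93
[ 0.5554 -0.0968  0.098 ] [0.0007 0.0007] u,z -0.0246 0.018 lean deg (+x +) -53.8
```

```bash
python3 - <<'E'
from h import *
plan((*sh(-52,0,20),86,40),(*sh(-36,0,20),86,8))
E
```

```text
at [ 0.5424 -0.0938  0.1091] h 85.93 t 17.4 F [-0.2  1.2 -0.3] w 0.0001
4 [[14.3, -0.6, 9.1, -0.1], [-5.3, -0.0, 0.0, 0.0], [-5.4, -0.0, 0.0, 0.0], [-5.3, -0.0, 0.0, 0.0]]
```

Emit:
carry_out:
  moves:
    - [14.3, -0.6, 9.1, 0]
    - [0, 0, 0, 0]
    - [0, 0, 0, 0]
    - [0, 0, 0, 0]
    - [-5.3, 0, 0, 0]
    - [-5.4, 0, 0, 0]
    - [-5.3, 0, 0, 0]
    - [0, 0, 0, 0]
  grip: 0.4

```text
time_s: 18.4
eef_pos: [0.5448, -0.0945, 0.1]
ee_rot: [-3.141, 0.0, 3.071]
ft_force: [-0.4, -0.1, 0.0]
gripper_width: 0.0508
gripper_force: 0.0
```

Emit:
carry_out:
  moves:
    - [0, 0, 0, 0]
    - [0, 0, 0, 0]
    - [0, 0, 0, 0]
  grip: 1
  newtons: 80

```text
time_s: 18.77
eef_pos: [0.5442, -0.0941, 0.1007]
ee_rot: [3.141, 0.0, 3.071]
ft_force: [-2.5, 0.8, 4.6]
gripper_width: 0.0219
gripper_force: 78.3
```

Emit:
carry_out:
  moves:
    - [-2.1, 0, -2.2, 0]
    - [-2.2, 0, -2.1, 0]
    - [-2.5, 0, -1.8, 0]
    - [-2.5, 0, -1.7, 0]
    - [0, 0, 0, 0]
  newtons: 90

```text
time_s: 19.4
eef_pos: [0.5478, -0.0943, 0.1051]
ee_rot: [3.14, -0.014, 3.07]
ft_force: [-8.7, 2.1, -3.6]
gripper_width: 0.0205
gripper_force: 90.0
```

```bash
python3 - <<'E'
from h import *
boss()
E
```

```text
scene [404.  281.7] 0.6
top [406.7 247.2] 0.79
wrist [323.3 330.1] 0.62
[ 0.5638 -0.0971  0.0952] [0.0011 0.0012 0.0022] u,z -0.0162 0.0152 lean deg (+x +) -46.9
```

Emit:
carry_out:
  moves:
    - [-2.7, 0, -1.4, 0]
    - [-2.8, 0, -1.2, 0]
    - [-2.9, 0, -0.9, 0]
    - [-3, 0, -0.7, 0]
    - [0, 0, 0, 0]

```text
time_s: 20.32
eef_pos: [0.5547, -0.0948, 0.1104]
ee_rot: [3.139, -0.023, 3.07]
ft_force: [-20.2, 3.0, 10.4]
gripper_width: 0.0202
gripper_force: 94.7
```

Emit:
carry_out:
  moves:
    - [-3, 0, -0.4, 0]
    - [-3, 0, -0.1, 0]
    - [-3, 0, 0, 0]
    - [0, 0, 0, 0]

```text
time_s: 20.82
eef_pos: [0.5668, -0.0957, 0.1154]
ee_rot: [3.139, -0.015, 3.07]
ft_force: [-19.3, 4.3, 25.8]
gripper_width: 0.0206
gripper_force: 98.3
```

```bash
python3 - <<'E'
from h import *
boss()
E
```

```text
scene [408.5 272.9] 0.76
top [407.8 244.9] 0.75
wrist [324.1 323.5] 0.71
[ 0.5706 -0.0982  0.1133] [0.0025 0.0035 0.0028] u,z -0.0093 0.0333 lean deg (+x +) -15.6
```

Emit:
carry_out:
  moves:
    - [0, 0, 0, 0]
    - [0, 0, 0, 0]
    - [0, 0, -25, 0]
    - [30, 0, 0, 0]
    - [0, 0, 0, 0]
  grip: 0.3

```text
time_s: 21.75
eef_pos: [0.5433, -0.095, 0.1378]
ee_rot: [-3.141, 0.0, 3.07]
ft_force: [-0.1, -0.2, 0.2]
gripper_width: 0.0597
gripper_force: 0.0
```

```bash
python3 - <<'E'
from h import *
boss()
plan((*sh(-46,0,50),86,40),(*sh(-46,0,29),86,40),(*sh(-36,0,29),86,5),(*sh(-27,0,33),86,5))
E
```

```text
scene [407.6 270.4] 0.73
top [407.1 243.3] 0.71
wrist [323.1 338.7] 0.7
[ 0.5715 -0.097   0.1157] [0.0014 0.0025 0.0014] u,z -0.0085 0.0357 lean deg (+x +) -13.4
at [ 0.5448 -0.0945  0.1375] h 85.95 t 22.1 F [ 0.3 -0.  -0.4] w 0.0596
6 [[10.7, -0.0, 7.5, -0.0], [0.0, -0.0, 21.0, -0.0], [-5.0, -0.0, -0.0, -0.0], [-5.0, -0.0, -0.0, -0.0], [-4.5, -0.0, -2.0, -0.0], [-4.5, -0.0, -2.0, -0.0]]
```

Emit:
carry_out:
  moves:
    - [10.7, 0, 0, 0]
    - [0, 0, 0, 0]
    - [0, 0, 7.5, 0]
    - [0, 0, 21, 0]
    - [0, 0, 0, 0]
    - [-5, 0, 0, 0]
    - [-5, 0, 0, 0]
    - [-4.5, 0, -2, 0]
    - [-4.5, 0, -2, 0]
    - [0, 0, 0, 0]
  grip: 1

```text
time_s: 23.3
eef_pos: [0.5528, -0.0952, 0.1134]
ee_rot: [-3.141, 0.001, 3.071]
ft_force: [0.4, 0.4, -1.3]
gripper_width: -0.0001
gripper_force: 0.0
```

```bash
python3 - <<'E'
from h import *
boss();o=observe();print(o['eef_pos'],o['ft_force'])
E
```

```text
scene [408.  274.3] 0.95
top [405.9 240.8] 0.64
[ 0.5792 -0.0954  0.1022] [0.0009 0.0009] u,z -0.0009 0.0222 lean deg (+x +) -2.3
[ 0.55209449 -0.09503013  0.11304835] [ 0.62223662  0.07610641 -0.40988541]
```

```bash
python3 - <<'E'
from h import *
plan((*sh(-28,0,65),86,40),(*sh(0,0,65),-4,40))
E
```

```text
at [ 0.5521 -0.095   0.113 ] h 85.94 t 23.6 F [ 0.6  0.1 -0.4] w 0.0001
10 [[0.0, -0.0, -32.0, -0.1], [-3.1, -0.0, 0.0, 10.0], [-3.1, 0.5, 0.0, 10.0], [-2.9, 1.1, 0.0, 10.0], [-2.7, 1.5, 0.0, 10.0], [-2.4, 2.0, 0.0, 10.0], [-2.0, 2.4, 0.0, 10.0], [-1.5, 2.7, 0.0, 10.0], [-1.1, 2.9, 0.0, 10.0], [-0.5, 3.1, 0.0, 10.0]]
```

Emit:
carry_out:
  moves:
    - [0, 0, -32, 0]
    - [-3.1, 0, 0, 10]
    - [-3.1, 0.5, 0, 10]
    - [-2.9, 1.1, 0, 10]
    - [-2.7, 1.5, 0, 10]
    - [-2.4, 2, 0, 10]
    - [-2, 2.4, 0, 10]
    - [-1.5, 2.7, 0, 10]
    - [-1.1, 2.9, 0, 10]
    - [-0.5, 3.1, 0, 10]
    - [0, 0, 0, 0]
  grip: 0.4

```text
time_s: 24.98
eef_pos: [0.5803, -0.0968, 0.1449]
ee_rot: [-3.141, 0.0, 1.502]
ft_force: [-0.2, -0.2, 0.4]
gripper_width: 0.051
gripper_force: 0.0
```

```bash
python3 - <<'E'
from h import *
o,S,s=boss();print(o['gripper_width'])
a=S['scene']['pixels'][240:345,340:480,::-1];b=s['pixels'][130:370,200:520,::-1]
cv2.imwrite('pics/c4.png',np.hstack([cv2.resize(a,(400,300),interpolation=3),cv2.resize(b,(400,300))]))
plan((*sh(0,0,48),-4,40),(*sh(0,0,32),-4,40))
E
```

```text
scene [407.7 271.1] 0.8
top [407.7 244.1] 0.64
wrist [320.3 277.8] 0.87
[ 0.5732 -0.0964  0.112 ] [0.002  0.0037 0.0027] u,z -0.0068 0.032 lean deg (+x +) -12.0
0.051029977185737
at [ 0.5801 -0.0971  0.1452] h -4.01 t 25.3 F [ 0.2 -0.1  0.5] w 0.051
2 [[0.1, -0.1, 17.2, -0.0], [-0.0, 0.0, 16.0, -0.0]]
```

View pics/c4.png

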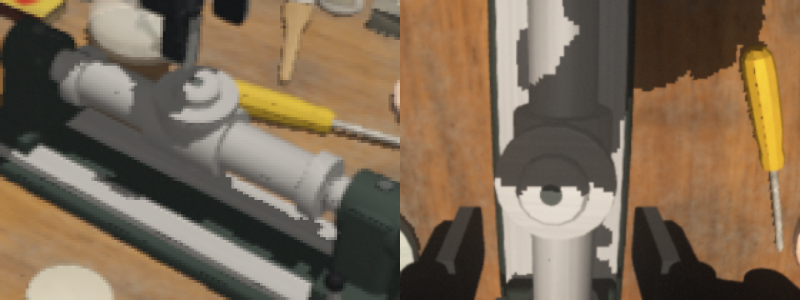

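Emit:
carry_out:
  moves:
    - [0, -4, 0, 0]
    - [0, 0, 17, 0]
    - [0, 0, 8, 0]
    - [0, 0, 3, 0]
    - [0, 0, 3, 0]
    - [0, 0, 2, 0]
    - [0, 0, 0, 0]
  grip: 0.5

```text
time_s: 26.15
eef_pos: [0.5763, -0.0968, 0.1122]
ee_rot: [3.141, 0.0, 1.5]
ft_force: [0.0, -0.8, 0.4]
gripper_width: 0.0427
gripper_force: 0.0
```

Emit:
carry_out:
  moves:
    - [0, 0, 2, 0]
    - [0, 0, 2, 0]
    - [0, 0, 2, 0]
    - [0, 0, 0, 0]

```text
time_s: 26.65
eef_pos: [0.5788, -0.0971, 0.1093]
ee_rot: [3.135, -0.0, 1.5]
ft_force: [-1.3, 0.5, 9.2]
gripper_width: 0.0425
gripper_force: 5.0
```

Emit:
carry_out:
  moves:
    - [0, 0, 2, 0]
    - [0, 0, 2, 0]
    - [0, 0, 0, 0]

```text
time_s: 27.02
eef_pos: [0.5804, -0.0972, 0.1081]
ee_rot: [3.131, -0.001, 1.5]
ft_force: [-3.7, 2.0, 21.6]
gripper_width: 0.0426
gripper_force: 10.2
```

Emit:
carry_out:
  moves:
    - [0, 0, 3, 0]
    - [0, 0, 3, 0]
    - [0, 0, 0, 0]

```text
time_s: 27.4
eef_pos: [0.5807, -0.0972, 0.1077]
ee_rot: [3.129, -0.004, 1.501]
ft_force: [-12.9, 4.9, 47.7]
gripper_width: 0.0426
gripper_force: 23.7
```

```bash
python3 - <<'E'
from h import *
boss();o=observe();print(o['eef_pos'],o['ee_rot'],o['ft_force'],o['moment'])
E
```

```text
scene [407.6 272.4] 0.76
top [406.5 240.2] 0.83
wrist [327.5 311.9] 0.58
[ 0.5792 -0.0959  0.1076] [0.0009 0.001  0.0017] u,z -0.0009 0.0276 lean deg (+x +) -1.9
[ 0.58067121 -0.09721482  0.10771992] [ 3.12909522 -0.0035742   1.50062603] [-12.92810172   6.14957466  46.32606204] [1.05340867 2.84160991 0.13946815]
```

```bash
python3 - <<'E'
from h import *
plan((*sh(0,0,120),-4,45),(0.44,-0.18,0.2,-4,50))
E
```

```text
at [ 0.5807 -0.0972  0.1077] h -4.02 t 27.7 F [-12.9   6.1  46.3] w 0.0431
7 [[0.1, -0.2, -30.8, -0.0], [0.0, -0.2, -30.7, -0.0], [0.1, -0.3, -30.8, -0.0], [-23.2, -33.5, 0.0, -0.0], [-23.2, -33.4, 0.0, -0.0], [-23.1, -33.5, 0.0, -0.0], [-23.2, -33.4, 0.0, -0.0]]
```

Emit:
carry_out:
  moves:
    - [0, 0, -33, 0]
    - [0, 0, -33, 0]
    - [0, 0, -33, 0]
    - [0, 0, 0, 0]
  grip: 0.05

```text
time_s: 28.2
eef_pos: [0.5783, -0.0976, 0.1983]
ee_rot: [3.135, 0.0, 1.5]
ft_force: [0.1, 0.3, -0.4]
gripper_width: 0.0813
gripper_force: 0.0
```

```bash
python3 - <<'E'
from h import *
o,S,s=boss();wlook(('shaft_middle',.08),('boss_face',.11),('hub_shoulder',.044),('hub_centre',.026),('jar_white',0))
b=s['pixels'][160:400,180:500,::-1];a=S['scene']['pixels'][240:345,340:480,::-1]
cv2.imwrite('pics/c5.png',np.hstack([cv2.resize(a,(400,300),interpolation=3),cv2.resize(b,(400,300))]))
plan((0.435,-0.185,0.2,-4,50))
E
```

```text
scene [410.4 270.4] 0.69
top [408.8 241.2] 0.89
wrist [331.3 244.5] 0.64
[ 0.578  -0.0976  0.1113] [0.0032 0.0025 0.0042] u,z -0.0019 0.0313 lean deg (+x +) -3.5
boss_face 0.57 [336.5 248.5] [ 0.5801 -0.096   0.11  ]
hub_shoulder 0.59 [185.9 326.3] [ 0.4327 -0.1861  0.044 ]
hub_centre 0.94 [192.5 317.6] [ 0.4334 -0.1863  0.026 ]
jar_white 0.72 [176.7 226.8] [ 0.4244 -0.099   0.    ]
at [ 0.5761 -0.0968  0.1948] h -4.07 t 28.8 F [0.1 0.3 0.5] w 0.0811
4 [[-24.5, -33.6, -1.3, -0.0], [-24.5, -33.6, -1.3, -0.0], [-24.5, -33.6, -1.3, -0.0], [-24.5, -33.7, -1.3, -0.0]]
```

View pics/c5.png

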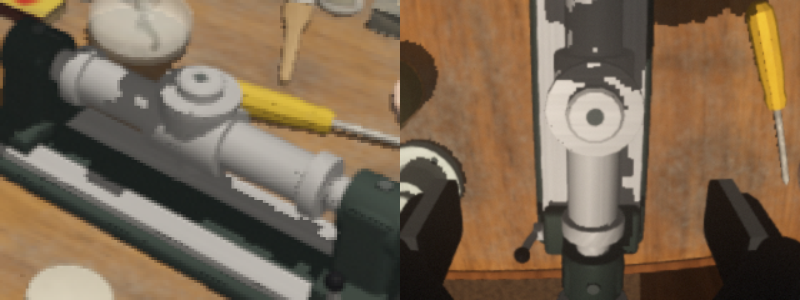

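Emit:
carry_out:
  moves:
    - [-24.5, -33.6, 0, 0]
    - [-24.5, -33.6, 0, 0]
    - [-24.5, -33.6, 0, 0]
    - [-24.5, -33.7, 0, 0]
    - [0, 0, 0, 0]
    - [0, 0, 0, 0]

```text
time_s: 29.55
eef_pos: [0.4358, -0.1845, 0.1954]
ee_rot: [3.14, -0.001, 1.5]
ft_force: [0.0, -0.1, 0.1]
gripper_width: 0.0808
gripper_force: 0.0
```

```bash
python3 - <<'E'
from h import *
o,s=wlook(('hub_shoulder',.044),('hub_centre',.026),('jar_white',0));save(s,'w6.png');print(o['eef_pos'],o['ee_rot'])
o2=dict(o);o2['eef_pos']=[0.5772,-0.0972,0.196];o2['ee_rot']=[3.138,0,1.5]
print('spigot',at(wray(s,o2,(336,253.6)),.119),at(wray(s,o2,(336,253.6)),.11))
m=silhouettes('hub_centre','wrist')[0]['region'];ys,xs=np.where(m);print(xs.min(),xs.max(),ys.min(),ys.max())
g=cv2.cvtColor(s['pixels'],6+1)[ys.min()-10:ys.max()+10,xs.min()-10:xs.max()+10]
c=cv2.resize(g,None,fx=4,fy=4,interpolation=3);print(c.shape,xs.min()-10,ys.min()-10);cv2.imwrite('pics/c6.png',c[:600,:800])
E
```

```text
hub_shoulder 0.62 [321.7 228.4] [ 0.4304 -0.1882  0.044 ]
hub_centre 0.76 [321.3 220.6] [ 0.43  -0.186  0.026]
jar_white 0.82 [311.2 124.2] [ 0.4267 -0.1027  0.    ]
[ 0.43581617 -0.18445967  0.19535644] [ 3.14024658e+00 -7.31300508e-04  1.50026399e+00]
spigot [ 0.58199884 -0.09791666  0.119     ] [ 0.58204813 -0.10102952  0.11      ]
285 363 174 251
(388, 392) 275 164
```

```bash
python3 - <<'E'
from h import *
plan((0.431,-0.187,0.10,-4,50),(0.431,-0.187,0.018,-4,40))
E
```

```text
at [ 0.4358 -0.1843  0.1949] h -3.95 t 29.8 F [ 0.3  0.6 -0.5] w 0.0811
5 [[-1.5, -2.3, 47.5, 0.0], [-1.5, -2.3, 47.4, 0.0], [-0.0, -0.0, 27.3, 0.0], [-0.0, -0.0, 27.4, 0.0], [-0.0, -0.0, 27.3, 0.0]]
```

View pics/c6.png

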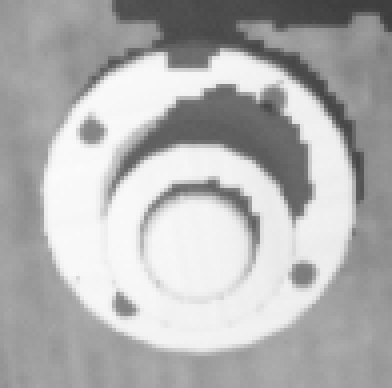

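```bash
python3 - <<'E'
from h import *
o=observe();s=snapshot('wrist')
print(at(wray(s,o,(325,223.5)),.044),at(wray(s,o,(324.6,213.6)),.012),s['intrinsics'],s['tool_from_camera'].round(3))
E
```

```text
[ 0.43317579 -0.18410447  0.044     ] [ 0.43273353 -0.18310783  0.012     ] [[371.64829954   0.         326.08406998]
 [  0.         371.64829954 241.72632322]
 [  0.           0.           1.        ]] [[-0.001 -0.955 -0.295  0.075]
 [ 1.    -0.    -0.002 -0.001]
 [ 0.002 -0.295  0.955 -0.142]
 [ 0.     0.     0.     1.   ]]
```

Emit:
carry_out:
  moves:
    - [-1.5, -2, 47.5, 0]
    - [-1.5, -2, 47.4, 0]
    - [0, 0, 27.3, 0]
    - [0, 0, 27.4, 0]
    - [0, 0, 27.3, 0]
    - [0, 0, 0, 0]

```text
time_s: 30.6
eef_pos: [0.4292, -0.1867, 0.0164]
ee_rot: [-3.136, -0.001, 1.5]
ft_force: [-0.8, 0.4, -0.8]
gripper_width: 0.0813
gripper_force: 0.0
```

Emit:
carry_out:
  moves:
    - [2.7, 2, 0, 0]
    - [0, 0, 0, 0]

```text
time_s: 30.85
eef_pos: [0.4346, -0.1852, 0.0194]
ee_rot: [3.139, 0.0, 1.501]
ft_force: [-0.8, 0.8, 0.2]
gripper_width: 0.0811
gripper_force: 0.0
```

Emit:
carry_out:
  moves:
    - [0, 0, 0, 0]
    - [0, 0, 0, 0]
    - [0, 0, 0, 0]
    - [0, 0, 0, 0]
    - [0, 0, 0, 0]
  grip: 1
  newtons: 50

```text
time_s: 31.48
eef_pos: [0.4336, -0.1853, 0.0189]
ee_rot: [3.14, -0.0, 1.5]
ft_force: [-1.5, 1.2, 5.2]
gripper_width: 0.0377
gripper_force: 49.9
```

Emit:
carry_out:
  moves:
    - [0, 0, -40, 0]
    - [0, 0, -45, 0]
    - [0, 0, -45, 0]
    - [0, 0, 0, 0]
    - [0, 0, 0, 0]

```text
time_s: 32.1
eef_pos: [0.4318, -0.1843, 0.1469]
ee_rot: [-3.139, -0.001, 1.5]
ft_force: [0.3, -0.4, -3.3]
gripper_width: 0.0375
gripper_force: 51.5
```

```bash
python3 - <<'E'
from h import *
z=observe()['eef_pos'][2]
o,s=wlook(('hub_shoulder',z-.0164+.044),('hub_centre',z-.0164+.026));save(s,'w7.png');print(o['eef_pos'],o['ee_rot'])
m=silhouettes('hub_centre','wrist')
if m:
    m=m[0]['region'];ys,xs=np.where(m);print(xs.min(),xs.max(),ys.min(),ys.max())
plan((*sh(-2,0,90),-4,45))
E
```

```text
hub_shoulder 0.81 [324.1 343.4] [ 0.4298 -0.1831  0.1745]
hub_centre 0.79 [325.1 318.1] [ 0.4301 -0.1825  0.1565]
[ 0.43182773 -0.18434753  0.14686641] [-3.13888865e+00 -1.15023517e-03  1.49998247e+00]
248 403 217 380
at [ 0.4318 -0.1846  0.1465] h -4.07 t 32.3 F [ 0.5  1.2 -3.2] w 0.0379
4 [[24.5, 34.9, -5.9, -0.0], [24.5, 34.9, -5.9, -0.0], [24.5, 34.9, -5.8, -0.0], [24.4, 34.9, -5.9, -0.0]]
```

```bash
python3 - <<'E'
from h import *
plan((*sh(0,-75,95),-4,45))
E
```

```text
at [ 0.4318 -0.1846  0.1465] h -4.07 t 32.3 F [ 0.5  1.2 -3.2] w 0.0379
4 [[5.7, 35.4, -7.1, -0.0], [5.7, 35.4, -7.1, -0.0], [5.8, 35.5, -7.1, -0.0], [5.7, 35.4, -7.2, -0.0]]
```

Emit:
carry_out:
  moves:
    - [5.7, 35.4, -7.1, 0]
    - [5.7, 35.4, -7.1, 0]
    - [5.8, 35.5, -7.1, 0]
    - [5.7, 35.4, -7.2, 0]
    - [0, 0, 0, 0]
    - [0, 0, 0, 0]
    - [0, 0, 0, 0]

```text
time_s: 33.17
eef_pos: [0.5746, -0.1729, 0.176]
ee_rot: [-3.14, -0.0, 1.498]
ft_force: [0.0, 0.4, -2.5]
gripper_width: 0.0374
gripper_force: 51.6
```

```bash
python3 - <<'E'
from h import *
o,s=wlook(('shaft_middle',.08),('boss_face',.11),('hub_shoulder',.199),('hub_centre',.181));print(o['eef_pos'],o['ee_rot'],o['gripper_width'])
# predicted px of the face centre -> crop
T=s['tool_from_camera'];W=R.from_euler('xyz',o['ee_rot']).as_matrix();K=s['intrinsics']
def pr(p):
    c=T[:3,:3].T@(W.T@(np.array(p)-o['eef_pos'])-T[:3,3]);th=np.arctan2(np.hypot(*c[:2]),c[2]);k=K[0,0]*th/np.hypot(*c[:2]);return c[:2]*k+[K[0,2],K[1,2]]
x,y=pr((.5805,-.097,.115)).astype(int);print(x,y)
cv2.imwrite('pics/c7.png',cv2.resize(s['pixels'][y-55:y+55,x-70:x+70,::-1],None,fx=5,fy=5,interpolation=3));print(x-70,y-55)
E
```

```text
boss_face 0.72 [327.7 125.1] [ 0.5794 -0.0949  0.11  ]
hub_shoulder 0.81 [326.3 343.4] [ 0.5731 -0.1747  0.199 ]
hub_centre 0.71 [324.8 318.6] [ 0.5725 -0.1738  0.181 ]
[ 0.57455065 -0.17287585  0.17603762] [-3.13960102e+00 -2.30632147e-04  1.49821409e+00] 0.03739747362900737
329 128
259 73
```

View pics/c7.png

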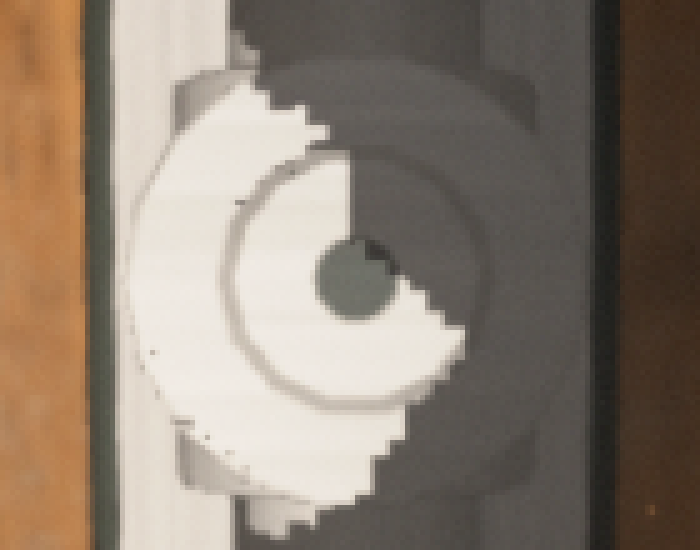

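```bash
python3 - <<'E'
from h import *
o=observe();s=snapshot('wrist');print(o['eef_pos'],o['ft_force'])
p=at(wray(s,o,(330.2,128.8)),.119);q=at(wray(s,o,(330,128.6)),.11);print(p,q)
plan((p[0],p[1]-.0012,.165,-4,45))
plan((p[0],p[1]-.0012,.145,-4,45))
E
```

```text
[ 0.57566849 -0.17242756  0.17686497] [ 0.20672638  0.55044056 -3.59808798]
[ 0.58173187 -0.09662127  0.119     ] [ 0.58171621 -0.09646861  0.11      ]
at [ 0.5758 -0.1724  0.1769] h -4.08 t 33.5 F [ 0.7  0.  -2.3] w 0.0375
2 [[37.4, 0.3, 5.9, -0.0], [37.4, 0.3, 6.0, -0.0]]
at [ 0.5758 -0.1724  0.1769] h -4.08 t 33.5 F [ 0.7  0.  -2.3] w 0.0375
2 [[37.4, 0.3, 15.9, -0.0], [37.4, 0.3, 16.0, -0.0]]
```

Emit:
carry_out:
  moves:
    - [37.4, 0.2, 15.9, 0]
    - [37.4, 0.2, 14, 0]
    - [0, 0, 0, 0]
    - [0, 0, 0, 0]
    - [0, 0, 0, 0]

```text
time_s: 34.1
eef_pos: [0.5818, -0.1, 0.1476]
ee_rot: [3.14, 0.001, 1.497]
ft_force: [0.8, -0.4, -2.0]
gripper_width: 0.038
gripper_force: 51.6
```

Emit:
carry_out:
  moves:
    - [2.2, 0, 4, 0]
    - [0, 0, 3, 0]
    - [0, 0, 2, 0]
    - [0, 0, 0, 0]

```text
time_s: 34.6
eef_pos: [0.5818, -0.0958, 0.1376]
ee_rot: [-3.141, 0.0, 1.5]
ft_force: [0.5, 0.1, -3.1]
gripper_width: 0.0378
gripper_force: 51.6
```

Emit:
carry_out:
  moves:
    - [0, 0, 2, 0]
    - [0, 0, 2, 0]
    - [0, 0, 0, 0]

```text
time_s: 34.98
eef_pos: [0.582, -0.0971, 0.1339]
ee_rot: [3.141, 0.002, 1.499]
ft_force: [-0.6, -4.3, -1.3]
gripper_width: 0.0378
gripper_force: 51.8
```

Emit:
carry_out:
  moves:
    - [0, 0, 2, 0]
    - [0, 0, 2, 0]
    - [0, 0, 1, 0]
    - [0, 0, 0, 0]

```text
time_s: 35.48
eef_pos: [0.582, -0.0971, 0.1292]
ee_rot: [3.141, 0.002, 1.499]
ft_force: [-0.6, -5.7, 1.2]
gripper_width: 0.0379
gripper_force: 51.9
```

Emit:
carry_out:
  moves:
    - [0, 0, 2, 0]
    - [0, 0, 2, 0]
    - [0, 0, 0, 0]

```text
time_s: 35.85
eef_pos: [0.5821, -0.0974, 0.1289]
ee_rot: [3.139, 0.001, 1.499]
ft_force: [-6.4, -4.6, 17.9]
gripper_width: 0.0375
gripper_force: 53.4
```

Emit:
carry_out:
  moves:
    - [0, 0, -3, 0]
    - [0, 0, 0, 0]
    - [0, 0, 0, 0]
    - [0, 0, 0, 0]
  grip: 0.05

```text
time_s: 36.35
eef_pos: [0.5817, -0.0948, 0.1272]
ee_rot: [-3.141, -0.001, 1.501]
ft_force: [-0.2, 0.5, -0.2]
gripper_width: 0.0811
gripper_force: 0.0
```

Emit:
carry_out:
  moves:
    - [0, 0, -35, 0]
    - [0, 0, -40, 0]
    - [0, 0, -40, 0]
    - [0, 0, 0, 0]
    - [0, 0, 0, 0]

```text
time_s: 36.98
eef_pos: [0.5815, -0.0952, 0.242]
ee_rot: [-3.14, -0.001, 1.5]
ft_force: [-0.6, 0.7, -0.6]
gripper_width: 0.081
gripper_force: 0.0
```

```bash
python3 - <<'E'
from h import *
S={c:snapshot(c) for c in('scene','top')}
for t in('hub_shoulder','hub_centre','cap_centre'):
    r=[]
    for c in S:
        l=place_of(t,c)
        if l:r.append(ray(S[c],l[0]['location']))
    if len(r)==2:print(t,*tri(r))
o,s=wlook(('hub_shoulder',.154),('hub_centre',.136));save(s,'w8.png')
plan((0.415,0.150,0.245,-4,50))
E
```

```text
hub_shoulder [ 0.5816697  -0.09986707  0.15270457] [np.float64(0.000900313900784332), np.float64(0.0009003139007845745)]
hub_centre [ 0.58744002 -0.09497573  0.12887406] [np.float64(0.00016970652806627806), np.float64(0.00016970652806634883)]
cap_centre [0.40328091 0.15263384 0.02378377] [np.float64(0.0004225687640916124), np.float64(0.0004225687640914346)]
hub_shoulder 0.6 [325.8 253.2] [ 0.5794 -0.0993  0.154 ]
hub_centre 0.91 [328.1 242.3] [ 0.5811 -0.0975  0.136 ]
at [ 0.5819 -0.0956  0.2427] h -4.07 t 37.5 F [0.5 0.3 0.5] w 0.081
6 [[38.9, -30.6, -0.4, -0.0], [38.8, -30.7, -0.4, -0.0], [38.9, -30.6, -0.4, -0.0], [38.8, -30.7, -0.4, -0.0], [38.9, -30.6, -0.4, -0.0], [38.8, -30.7, -0.3, -0.0]]
```

Emit:
carry_out:
  moves:
    - [38.9, -30.6, 0, 0]
    - [38.8, -30.7, 0, 0]
    - [38.9, -30.6, 0, 0]
    - [38.8, -30.7, 0, 0]
    - [38.9, -30.6, 0, 0]
    - [38.8, -30.7, 20, 0]
    - [0, 0, 20, 0]
    - [0, 0, 0, 0]
    - [0, 0, 0, 0]

```text
time_s: 38.65
eef_pos: [0.4159, 0.1493, 0.2036]
ee_rot: [3.14, -0.0, 1.498]
ft_force: [0.8, 0.2, -0.3]
gripper_width: 0.0808
gripper_force: 0.0
```

```bash
cat >> h.py <<'E'
def circ(s,o,thing,z):
    m=silhouettes(thing,'wrist')[0]['region'].astype(np.uint8)
    c=max(cv2.findContours(m,0,1)[0],key=cv2.contourArea);(x,y),r=cv2.minEnclosingCircle(c)
    xs,ys=c[:,0,0],c[:,0,1];bb=((xs.min()+xs.max()+0.)/2,(ys.min()+ys.max()+0.)/2)
    print(thing,'circle',round(x,1),round(y,1),round(r,1),at(wray(s,o,(x,y)),z).round(4),'bbox',xs.min(),xs.max(),ys.min(),ys.max(),at(wray(s,o,bb),z).round(4))
    return x,y,r
E
python3 - <<'E'
from h import *
o,s=wlook(('cap_centre',.022),('jar_black',0));print(o['eef_pos'])
x,y,r=circ(s,o,'cap_centre',.008);save(s,'w9.png')
g=cv2.cvtColor(s['pixels'],7);x0,y0=int(x-50),int(y-50);c=cv2.resize(g[y0:y0+100,x0:x0+100],None,fx=4,fy=4,interpolation=3)
h=cv2.HoughCircles(cv2.GaussianBlur(c,(5,5),0),cv2.HOUGH_GRADIENT,1.5,15,param1=120,param2=40,minRadius=30,maxRadius=170)
for k in (h[0][:8] if h is not None else []): print(k.round(1),(k[:2]/4+[x0,y0]).round(1),'r',(k[2]/4).round(1),at(wray(s,o,k[:2]/4+[x0,y0]),.011).round(4),at(wray(s,o,k[:2]/4+[x0,y0]),.044).round(4))
E
```

```text
cap_centre 0.92 [318.8 204.3] [0.4087 0.1598 0.022 ]
jar_black 0.82 [310.  122.9] [0.4057 0.2326 0.    ]
[0.41593916 0.14933875 0.20364092]
cap_centre circle 320.4 201.9 32.6 [0.4098 0.1592 0.008 ] bbox 288 353 171 233 [0.4099 0.1591 0.008 ]
[203.2 207.8 124.8] [320.8 202.9] r 31.2 [0.4102 0.1587 0.011 ] [0.4112 0.1652 0.044 ]
[216.8 216.8 111.4] [324.2 205.2] r 27.9 [0.4132 0.1564 0.011 ] [0.4138 0.1631 0.044 ]
[198.8 192.8 137.8] [319.7 199.2] r 34.5 [0.4095 0.1623 0.011 ] [0.4105 0.1684 0.044 ]
[185.2 213.8 110.2] [316.3 204.4] r 27.6 [0.406  0.1576 0.011 ] [0.4074 0.1642 0.044 ]
[182.2 197.2 147. ] [315.6 200.3] r 36.8 [0.4056 0.1615 0.011 ] [0.407  0.1677 0.044 ]
[221.2 197.2 107. ] [325.3 200.3] r 26.7 [0.4145 0.1609 0.011 ] [0.4151 0.1671 0.044 ]
[195.8 257.2  74.7] [318.9 215.3] r 18.7 [0.4076 0.1472 0.011 ] [0.4088 0.1548 0.044 ]
[167.2 188.2 165.8] [311.8 198.1] r 41.4 [0.4024 0.1639 0.011 ] [0.4041 0.1699 0.044 ]
```

```bash
python3 - <<'E'
from h import *
S={c:snapshot(c) for c in('scene','top')}
for c in S:
    l=place_of('cap_centre',c);print(c,np.round(l[0]['location'],1),hitz(S[c],l[0]['location'],.022).round(4))
    m=silhouettes('cap_centre',c)
    if m:
        ys,xs=np.where(m[0]['region']);print(xs.min(),xs.max(),ys.min(),ys.max(),hitz(S[c],((xs.min()+xs.max())/2,(ys.min()+ys.max())/2),.011).round(4))
plan((0.410,0.1565,0.13,-4,50))
E
```

```text
scene [243.2 304.1] [0.4134 0.157  0.022 ]
227 258 292 323 [0.414  0.1609 0.011 ]
top [402.5 310.9] [ 0.4213 -0.098   0.022 ]
339 483 224 268 [ 0.5809 -0.1243  0.011 ]
at [0.4151 0.1499 0.2029] h -4.08 t 39.1 F [-0.9  0.2  0.8] w 0.0811
2 [[3.1, -2.8, 36.5, -0.0], [3.1, -2.7, 36.4, -0.0]]
```

Scene alone agrees with about y = 0.157 to 0.159. I'll look again from nearer.

Emit:
carry_out:
  moves:
    - [4, -2.8, 36.5, 0]
    - [4, -2.7, 36.4, 0]
    - [0, 0, 0, 0]
    - [0, 0, 0, 0]
    - [0, 0, 0, 0]

```text
time_s: 39.78
eef_pos: [0.4116, 0.1587, 0.1315]
ee_rot: [3.139, -0.002, 1.5]
ft_force: [-0.5, -0.3, -0.7]
gripper_width: 0.0814
gripper_force: 0.0
```

```bash
python3 - <<'E'
from h import *
o,s=wlook(('cap_centre',.022),('jar_black',0));print(o['eef_pos'])
circ(s,o,'cap_centre',.008)
p=(0.410,0.158);plan((*p,0.06,-4,40),(*p,0.017,-4,40))
E
```

```text
jar_black 0.58 [316.3 129.4] [0.4086 0.2352 0.    ]
[0.41157757 0.15869137 0.13153547]
cap_centre circle 325.6 232.1 40.0 [0.4099 0.1595 0.008 ] bbox 286 365 193 270 [0.4099 0.16   0.008 ]
at [0.4107 0.1585 0.1307] h -4.07 t 40.0 F [-0.2  0.2  0.6] w 0.0814
4 [[-0.3, -0.3, 35.3, -0.0], [-0.3, -0.3, 35.4, -0.0], [0.0, -0.0, 21.5, -0.0], [0.0, -0.0, 21.5, -0.0]]
```

Emit:
carry_out:
  moves:
    - [0.5, -0.4, 35.3, 0]
    - [0, -0.4, 35.4, 0]
    - [0, 0, 21.5, 0]
    - [0, 0, 21, 0]
    - [0, 0, 0, 0]
    - [0, 0, 0, 0]

```text
time_s: 40.72
eef_pos: [0.4101, 0.1592, 0.0175]
ee_rot: [3.14, -0.001, 1.5]
ft_force: [1.1, -0.9, 0.5]
gripper_width: 0.081
gripper_force: 0.0
```

Emit:
carry_out:
  moves:
    - [0, 0, 0, 0]
    - [0, 0, 0, 0]
    - [0, 0, 0, 0]
    - [0, 0, 0, 0]
    - [0, 0, 0, 0]
  grip: 1
  newtons: 50

```text
time_s: 41.35
eef_pos: [0.41, 0.1592, 0.0174]
ee_rot: [3.14, -0.001, 1.5]
ft_force: [-0.3, -0.9, 5.3]
gripper_width: 0.0264
gripper_force: 49.2
```

Emit:
carry_out:
  moves:
    - [0, 0, -40, 0]
    - [0, 0, -50, 0]
    - [0, 0, -50, 0]
    - [0, 0, -50, 0]
    - [0, 0, -48, 0]
    - [0, 0, 0, 0]

```text
time_s: 42.1
eef_pos: [0.4116, 0.1597, 0.258]
ee_rot: [3.135, -0.005, 1.5]
ft_force: [0.1, 0.7, -2.1]
gripper_width: 0.0257
gripper_force: 50.0
```

```bash
python3 - <<'E'
from h import *
plan((*sh(2,-72,175),-4,50))
E
```

```text
at [0.4116 0.1597 0.258 ] h -4.06 t 42.1 F [ 0.1  0.7 -2.1] w 0.0257
8 [[-39.5, 23.5, 0.4, -0.0], [-39.5, 23.5, 0.4, -0.0], [-39.5, 23.5, 0.4, -0.0], [-39.5, 23.6, 0.4, -0.0], [-39.5, 23.5, 0.4, -0.0], [-39.5, 23.6, 0.3, -0.0], [-39.5, 23.5, 0.4, -0.0], [-39.6, 23.6, 0.3, -0.0]]
```

Emit:
carry_out:
  moves:
    - [-39.5, 23.5, 0, 0]
    - [-39.5, 23.5, 0, 0]
    - [-39.5, 23.5, 0, 0]
    - [-39.5, 23.6, 0, 0]
    - [-39.5, 23.5, 0, 0]
    - [-39.5, 23.6, 0, 0]
    - [-39.5, 23.5, 0, 0]
    - [-39.6, 23.6, 0, 0]
    - [0, 0, 0, 0]
    - [0, 0, 0, 0]

```text
time_s: 43.35
eef_pos: [0.5738, -0.1689, 0.2526]
ee_rot: [-3.138, -0.002, 1.499]
ft_force: [0.7, 0.7, -2.3]
gripper_width: 0.026
gripper_force: 50.1
```

```bash
python3 - <<'E'
from h import *
o,s=wlook(('hub_shoulder',.154),('hub_centre',.136));print(o['eef_pos'],o['ee_rot'])
circ(s,o,'hub_centre',.12)
g=cv2.cvtColor(s['pixels'],7)
T=s['tool_from_camera'];W=R.from_euler('xyz',o['ee_rot']).as_matrix();K=s['intrinsics']
def pr(p):
    c=T[:3,:3].T@(W.T@(np.array(p)-o['eef_pos'])-T[:3,3]);th=np.arctan2(np.hypot(*c[:2]),c[2]);k=K[0,0]*th/np.hypot(*c[:2]);return c[:2]*k+[K[0,2],K[1,2]]
x,y=pr((.582,-.0965,.154));x0,y0=int(x-50),int(y-50);print(x,y)
c=cv2.resize(g[y0:y0+100,x0:x0+100],None,fx=4,fy=4,interpolation=3)
for lo,hi in((40,75),(75,115),(115,200)):
    h=cv2.HoughCircles(cv2.GaussianBlur(c,(5,5),0),cv2.HOUGH_GRADIENT,1.5,20,param1=100,param2=35,minRadius=lo,maxRadius=hi)
    for k in (h[0][:3] if h is not None else []):
        q=k[:2]/4+[x0,y0];print(q.round(1),'r',(k[2]/4).round(1),[at(wray(s,o,q),z).round(4) for z in(.12,.154,.162)])
E
```

```text
hub_shoulder 0.57 [330.  135.6] [ 0.5794 -0.0972  0.154 ]
hub_centre 0.58 [331.2 133.4] [ 0.5804 -0.096   0.136 ]
[ 0.57377763 -0.16891683  0.25257495] [-3.13773820e+00 -1.62804105e-03  1.49937296e+00]
hub_centre circle 330.0 54.1 69.1 [ 0.5839 -0.0367  0.12  ] bbox 286 374 0 109 [ 0.5839 -0.037   0.12  ]
333.9554261574706 134.25212221233625
[330.8 134.4] r 18.5 [array([ 0.5802, -0.0968,  0.12  ]), array([ 0.58  , -0.0965,  0.154 ]), array([ 0.5799, -0.0964,  0.162 ])]
[336.1 133.7] r 15.6 [array([ 0.5841, -0.0965,  0.12  ]), array([ 0.5834, -0.0962,  0.154 ]), array([ 0.5832, -0.0962,  0.162 ])]
[333.4 128.1] r 13.5 [array([ 0.5824, -0.0922,  0.12  ]), array([ 0.582 , -0.0925,  0.154 ]), array([ 0.5818, -0.0925,  0.162 ])]
[332.3 134.4] r 19.4 [array([ 0.5813, -0.0969,  0.12  ]), array([ 0.5809, -0.0965,  0.154 ]), array([ 0.5809, -0.0965,  0.162 ])]
[327.8 140.8] r 23.1 [array([ 0.5777, -0.1014,  0.12  ]), array([ 0.5778, -0.1005,  0.154 ]), array([ 0.5778, -0.1003,  0.162 ])]
[328.9 129.9] r 25.5 [array([ 0.5791, -0.0934,  0.12  ]), array([ 0.579 , -0.0935,  0.154 ]), array([ 0.579 , -0.0935,  0.162 ])]
[331.9 133.3] r 48.6 [array([ 0.5811, -0.096 ,  0.12  ]), array([ 0.5808, -0.0958,  0.154 ]), array([ 0.5807, -0.0957,  0.162 ])]
[317.7 135.9] r 34.0 [array([ 0.5706, -0.0972,  0.12  ]), array([ 0.5715, -0.0968,  0.154 ]), array([ 0.5718, -0.0967,  0.162 ])]
[320.3 129.9] r 36.6 [array([ 0.5728, -0.0929,  0.12  ]), array([ 0.5735, -0.0931,  0.154 ]), array([ 0.5737, -0.0931,  0.162 ])]
```

```bash
python3 - <<'E'
from h import *
plan((.5817,-.0964,.22,-4,45),(.5817,-.0964,.188,-4,40))
E
```

```text
at [ 0.5747 -0.1679  0.2544] h -3.93 t 43.5 F [ 0.  -0.  -1.5] w 0.0264
3 [[35.9, 1.1, 17.2, 0.0], [35.9, 1.0, 17.2, 0.0], [0.0, 0.0, 32.0, 0.1]]
```

Emit:
carry_out:
  moves:
    - [35.9, 1, 17.2, 0]
    - [35.9, 1, 17.2, 0]
    - [0, 0, 32, 0]
    - [0, 0, 0, 0]
    - [0, 0, 0, 0]
    - [0, 0, 0, 0]

```text
time_s: 44.3
eef_pos: [0.5826, -0.0994, 0.1901]
ee_rot: [3.138, 0.001, 1.499]
ft_force: [0.7, 1.0, -0.6]
gripper_width: 0.0261
gripper_force: 50.1
```

Emit:
carry_out:
  moves:
    - [0, 0, 0, 0]
    - [0, 0, 0, 0]
    - [0, 0, 0, 0]

```text
time_s: 44.68
eef_pos: [0.5819, -0.0984, 0.1884]
ee_rot: [3.141, -0.0, 1.5]
ft_force: [0.1, 0.3, -2.0]
gripper_width: 0.0259
gripper_force: 50.1
```

Emit:
carry_out:
  moves:
    - [1.8, 0, 4, 0]
    - [0, 0, 3, 0]
    - [0, 0, 0, 0]
    - [0, 0, 0, 0]
    - [0, 0, 0, 0]

```text
time_s: 45.3
eef_pos: [0.582, -0.0965, 0.1814]
ee_rot: [3.141, 0.0, 1.5]
ft_force: [-0.2, 1.1, -1.5]
gripper_width: 0.026
gripper_force: 50.1
```

Emit:
carry_out:
  moves:
    - [0, 0, 2, 0]
    - [0, 0, 2, 0]
    - [0, 0, 2, 0]
    - [0, 0, 0, 0]

```text
time_s: 45.8
eef_pos: [0.5818, -0.0964, 0.175]
ee_rot: [-3.141, -0.0, 1.5]
ft_force: [0.5, 0.1, -1.5]
gripper_width: 0.0263
gripper_force: 50.1
```

Clean entry, with no side force. Press it home.

Emit:
carry_out:
  moves:
    - [0, 0, 2, 0]
    - [0, 0, 2, 0]
    - [0, 0, 2, 0]
    - [0, 0, 0, 0]

```text
time_s: 46.3
eef_pos: [0.5825, -0.0963, 0.1715]
ee_rot: [3.14, -0.001, 1.5]
ft_force: [-2.9, 2.0, 8.5]
gripper_width: 0.0259
gripper_force: 51.2
```

Emit:
carry_out:
  moves:
    - [0, 0, -2, 0]
    - [0, 0, 0, 0]
    - [0, 0, 0, 0]
    - [0, 0, 0, 0]
  grip: 0.2

```text
time_s: 46.8
eef_pos: [0.5818, -0.0965, 0.171]
ee_rot: [-3.141, 0.0, 1.5]
ft_force: [0.3, 0.1, -0.1]
gripper_width: 0.0681
gripper_force: 0.0
```

Emit:
carry_out:
  moves:
    - [0, 0, -35, 0]
    - [0, 0, -40, 0]
    - [0, 0, -20, 0]
    - [-35, 0, 0, 0]
    - [-30, 0, 0, 0]
    - [0, 0, 0, 0]
    - [0, 0, 0, 0]

```text
time_s: 47.68
eef_pos: [0.5776, -0.1602, 0.266]
ee_rot: [-3.141, -0.001, 1.501]
ft_force: [-0.4, 1.7, 0.8]
gripper_width: 0.0684
gripper_force: 0.0
```

```bash
python3 - <<'E'
from h import *
S={c:snapshot(c) for c in('scene','top')}
for t in('hub_shoulder','hub_centre','cap_centre','boss_face'):
    r=[]
    for c in S:
        l=place_of(t,c)
        if l:r.append(ray(S[c],l[0]['location']))
    if len(r)==2:print(t,*[np.round(k,4) for k in tri(r)])
o,s=wlook(('hub_centre',.136),('cap_centre',.176));print(o['eef_pos'],o['ft_force'],o['gripper_width'],o['time_s'])
E
```

```text
hub_shoulder [ 0.5837 -0.1005  0.1575] [0.0037 0.0037]
hub_centre [ 0.576  -0.0975  0.1358] [0.0008 0.0008]
cap_centre [ 0.5833 -0.0999  0.1758] [0.0021 0.0021]
cap_centre 0.95 [327.3 147.1] [ 0.5811 -0.0965  0.176 ]
[ 0.57735597 -0.16110023  0.26633078] [-0.83547073  0.04547563 -0.66873009] 0.06874106214264872 48.175
```

```bash
python3 -c "
from workcell import *
print(sign_off())"
```

```text
the job is handed in; nothing more can be done
None
```

The job is handed in at about 48 s on the robot's clock. The boss is turned up and levelled by pressing both fingertips on its face, the hub and then the cap are pressed fully home by height and force, and the arm is clear. No bystander was seen to move, but I did not re-measure them all and the hand-in gave no verdict.

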